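# Square a pastry carton into the coder's fence corner and drop the presser foot on it

## Robot

A 6-joint arm with a two-finger parallel gripper is mounted at the origin on the work surface. World frame = base frame: x ahead of the robot, y to its left, z up, the work surface at z = 0. Lengths are in m, angles in degrees, forces in N, time in s.
With the tool pointing down it reaches from about 0.4 to 0.825 m from the base axis. Payload 7 kg.
Tool frame: the origin (TCP) lies at the very end of the fingers, on their centre line; the grasp point (between the pads) lies 19 mm behind it (r.hold_point_z is the distance from the TCP to the grasp point, in m); z points along the fingers, y is the direction in which the jaws open and shut (so a half turn about z gives the same grasp; the last joint's range is limited). The gripper opens to 88 mm and grips with 3 to 60 N. Pads are 19 mm wide; open, the fingers measure 130 mm over their backs; the gripper's body (78 mm by 193 mm) begins 47 mm behind the grasp point.
Start: joints at [16.507, 20.546, 0.682, 0, -70.136, -16.507], TCP at [0.675, -0, 0.227] pointing down, gripper open.
Joint ranges: [-176.03, 176.03], [-82.01, 121.73], [-58.28, 71.71], [-173.87, 95.51], [-174.79, -0.11], [-173.66, 173.66]. Speed limits (degrees/s): [136.94, 136.94, 172.46, 180, 180, 180].

## Interface

Orientations are given as [roll, pitch, yaw] about the fixed x, y, z axes, in that order (R = Rz(yaw) Ry(pitch) Rx(roll)).
In Python, from plant import r gives the robot as it stands. The module is installed in compiled form; this text tells all that it offers.
- The arm moves only by the shell command python3 -m inch 'ROWS' [FORCE]. ROWS is text: rows parted by semicolons, each of 7 numbers parted by spaces: the shift along the tool's x, y, z in m, then the turn, a rotation vector about the tool's x, y, z in rad, then the opening, from 0 (shut) to 1 (fully open). In form: tx ty tz ax ay az jaw; .... A call has 1 to 20 rows; each row shifts and turns the commanded pose from where the row before left it, along the tool's axes as they then stand; what a row does not reach is not made up. A row lasts 1/12 s, in which the tool goes at most 41.7 mm and 7.16 degrees, less where a joint would pass 70% of its speed; a pose out of reach is approached as far as the arm can. A call with a gripper value outside its range is refused whole. The fingers move at their own pace and stop on an object; FORCE is the grip in N (left out, the last holds). Time passes only in rows, so rows that do not move let the fingers close. It gives the time, the measured TCP pose, the force and the opening at its end, in the units of the state.
- r.get_state(): the state, without advancing time (a new reading comes with each control period).
- r.capture(name): name is "scene" or "side" or "wrist"; returns the picture (480x640x3 uint8, red, green, blue); there is no depth.
- r.camera_params(name): a dict with "vfov" (degrees; the focal length in pixels is half the picture's height over the tangent of half this angle, whatever the lens; pixels are square), "cx", "cy" (the principal point, pixels), "distortion" ([k1, k2, p1, p2, k3] as OpenCV has them; the pictures are not rectified), "R" (3x3) and "t" (3): a world point X has camera coordinates R X + t. Camera axes: x right, y down, z forward; pixel columns grow to the right and rows downward; lengths in m; the calibration is good to about 2 mm. A picture is of the moment at which its call begins: read the wrist's pose just before it. camera_params takes no time and is no camera call; for the wrist camera it gives the pose at the moment of the call.
- r.close_job(): hands the job in, once; it reports no verdict.
Trained networks look in the newest picture that a camera, given by its name, has taken for a name from the list of things; names that differ only in an ending like _2 or _b are one class to them, and where a whole thing is asked for, a point or a joint stands for the part that bears it (a point fixed in the world has none). Each returns a list of dicts, best first, with "p" (0 to 1); they miss things now and then, are a little off and sometimes report something else, mostly with a low value. They report only what shows in the picture. A call takes as long as a camera call. They do not tell look-alikes from the thing itself.
- r.recognise(target, camera): "xy" ([column, row] in pixels, amid what is visible of it).
The state is a dict: "time_s": time; "joints": joint angles; "qd": joint speeds; "joint_torque": joint torques, N m; "tcp_pos": TCP position; "eef_rot": TCP orientation; "contact_force": force on the tool from outside, world axes, zero at the start; "moment": the same for the moment, N m; "gripper_width": finger opening in m.
Only numpy, scipy, OpenCV 4.12 (cv2) and the standard library are available. Lean on these libraries where they do the work, as an engineer would, in place of code of your own. Each camera call takes 0.05 s, during which the arm holds its last target.

## Task

Ready the closed pastry carton for date coding: swing the coder's red-knobbed lever fully up so the presser foot lifts, push the carton square and flush against both the back fence and the side fence, then swing the lever fully down again so that the foot holds the carton there. Push the carton gently so that it is not crushed or tipped, do not shift the side fence or the other things lying about, and finish clear of everything.

Things in the scene. Friction and masses are not known exactly. Their poses are not given: they have to be found in the camera images.
- coder: Grey benchtop carton coder, fixed. Origin at table level; x points away from the robot, y to its left, z up. In mm: aluminium bed x -210..140, y -130..200, top at z=20. Grey head overhanging the bed: x 25..150, y -50..6, z 125..190 (foot guide down to 114); rear column x 140..220, y -60..16, z to 198; rear housing x 140..240, y -105..85, z to 80. Presser foot at x=66, y=-22.
- back_fence (a point): Point on the steel back fence's face (it looks to the robot, -x), at coder x=100, y=0, 20 mm above the bed; axes as the coder's. Fence 45 mm high above the bed, 12 mm thick, coder y -110..190 mm.
- fence_face (a point): Point on the inner (left) face of the steel side fence, 20 mm above the bed; axes parallel to the coder's. The fence is 200 mm long (x -100..100 in the coder frame), 45 mm high, 12 mm thick, its face looks to +y. It is clamped at a setting that differs each time (face at coder y -90..-60 mm).
- presser_lever (a joint): Lever angle in rad: 0 = fully down (leaning 48 deg from vertical towards the robot, foot at its lowest, 6 mm below carton-top height), 0.95 = fully up (6 deg past vertical, foot raised 30 mm). Stiff: stays where it is left; hinge axis parallel to coder y. Needs about 0.24 N m, up to 0.45 N m when the foot's spring is being pressed onto the carton.
- lever_pivot (a point): Lever's pivot point on the right side of the head, 165 mm above the table, axes as the coder's.
- lever_ball (a point): Centre of the red ball (diameter 24 mm) at the lever's end, 90 mm from the pivot; the lever is a 9 mm steel rod in a vertical plane (coder x-z) at coder y=-66 mm. The ball is free on all sides but for its rod.
- presser_foot: Round black rubber foot, 32 mm diameter, 7 mm thick, on a steel stem under the head; origin at the centre of its underside. It moves straight up and down with the lever (31.6 mm per rad) and is sprung: 3 N to start giving, then 0.5 N per mm.
- carton: Closed brown cardboard carton with a white band and a blue label, 140 mm (x) x 150 mm (its y) x 60 mm high, about 0.35 kg; origin at the centre of its underside. It lies on the coder's bed, front left of the fence corner, turned a little; its +x face goes to the back fence, its -y face to the side fence.
- label_roll: Bystander: white roll of labels, 48 mm diameter, 30 mm high, standing on the bed's front right corner; origin under its centre.
- bun0: Bystander: bun on the sheet pan, 84 mm diameter, 40 mm high.
- bun1: Bystander: bun on the sheet pan, 84 mm diameter, 40 mm high.
- spatula: Bystander: blue-handled spatula lying right of the coder.
- spice_jar: Bystander: jar with red cap, 64 mm diameter, 100 mm high, right of the coder.
- bowl: Bystander: steel bowl, 140 mm diameter, 55 mm high, at the right.
- tape_dispenser: Bystander: black tape dispenser with a yellow roll, 85 mm high, 60 x 140 mm, at the right.
Things that resemble listed ones, but are neither listed nor needed, are in the scene too. Leave any green or yellow look-alike of the carton alone.

How it is judged:
By the outcome, as a careful person would: the job done as asked, in the order asked, and still so for the second after the job is handed in, with the robot touching nothing.
It also fails if it takes over 67 s, if anything falls off the work surface, if the arm or the gripper's body presses on something with over 40 N, if the wrist force passes 120 N, or if a joint passes its speed limit or range.

## Working session

There is one attempt and no reset: what is moved stays moved. The work goes in short steps, Python scripts to look and compute and a shell command to move; the robot and the scene stay as the last step left them, time stands still between calls to the robot, and variables do not carry over. Pictures are saved under pics/ and viewed, and the job is handed in when it is done.

```bash
mkdir -p pics; cat > h.py <<'E'
import numpy as np, cv2
from plant import r
def snap(n,f):
    im=r.capture(n); cv2.imwrite(f'pics/{f}.png',im[:,:,::-1]); return im
def K(n):
    p=r.camera_params(n); f=240/np.tan(np.radians(p['vfov']/2))
    return np.array([[f,0,p['cx']],[0,f,p['cy']],[0,0,1.]]),np.array(p['distortion'],float),np.array(p['R']),np.array(p['t'])
def ray(n,xy,P=None):
    k,d,R,t=P or K(n)
    u=cv2.undistortPoints(np.array([[xy]],float),k,d)[0,0]
    return -R.T@t, R.T@np.array([u[0],u[1],1.])
def onz(n,xy,z,P=None):
    c,v=ray(n,xy,P); return c+v*(z-c[2])/v[2]
def tri(rays):
    A=np.zeros((3,3));b=np.zeros(3)
    for c,v in rays:
        v=v/np.linalg.norm(v);M=np.eye(3)-np.outer(v,v);A+=M;b+=M@c
    x=np.linalg.solve(A,b)
    res=[np.linalg.norm((np.eye(3)-np.outer(v,v)/(v@v))@(x-c)) for c,v in rays]
    return x,res
def proj(n,X,P=None):
    k,d,R,t=P or K(n)
    return cv2.projectPoints(np.array(X,float).reshape(-1,1,3),cv2.Rodrigues(R)[0],t,k,d)[0][:,0]
E
python3 - <<'E'
from h import *
np.set_printoptions(precision=4,suppress=True)
for n in ['scene','side','wrist']:
    snap(n,n+'0'); k,d,R,t=K(n); print(n,k[0,0],-R.T@t,R[2],d)
    for o in ['coder','presser_lever','lever_ball','lever_pivot','presser_foot','carton','label_roll','fence_face','back_fence']:
        print(o,[(np.round(q['xy']),round(q['p'],2)) for q in r.recognise(o,n)][:3])
print(r.get_state())
E
```

```text
scene 560.791993245453 [ 1.363  -0.2401  1.3365] [-0.5636  0.1545 -0.8115] [0.0207 0.     0.     0.     0.    ]
coder [(array([353., 312.]), 0.71)]
presser_lever [(array([314., 263.]), 0.78), (array([472., 182.]), 0.54)]
lever_ball [(array([315., 255.]), 0.61)]
lever_pivot [(array([350., 310.]), 0.63)]
presser_foot []
carton [(array([363., 182.]), 0.74), (array([372., 265.]), 0.67), (array([250., 207.]), 0.66)]
label_roll [(array([295., 252.]), 0.49)]
fence_face [(array([305., 291.]), 0.67)]
back_fence [(array([346., 312.]), 0.95)]
side 512.271092994464 [-0.047  -0.8652  1.2854] [ 0.373   0.5544 -0.744 ] [-0.1498  0.      0.      0.      0.    ]
coder [(array([372., 237.]), 0.58)]
presser_lever [(array([372., 218.]), 0.64), (array([431., 310.]), 0.33)]
lever_ball [(array([372., 211.]), 0.46)]
lever_pivot [(array([370., 236.]), 0.86), (array([376., 223.]), 0.2)]
presser_foot [(array([376., 224.]), 0.51)]
carton [(array([240., 258.]), 0.95), (array([329., 230.]), 0.94), (array([290., 324.]), 0.78)]
label_roll [(array([330., 271.]), 0.79), (array([398., 431.]), 0.71)]
fence_face [(array
[... 421 characters left out ...]
rton [(array([626., 283.]), 0.94), (array([390., 278.]), 0.7), (array([627.,  54.]), 0.59)]
label_roll [(array([511., 141.]), 0.83)]
fence_face [(array([365., 136.]), 0.81)]
back_fence [(array([258., 193.]), 0.67)]
{'time_s': 1.5, 'joints': array([ 16.5064,  20.5479,   0.6821,   0.0014, -70.1342, -16.5063]), 'qd': array([ 0.05  , -0.031 ,  0.0001, -0.0142, -0.0547, -0.0833]), 'joint_torque': array([  0.0025, -58.2375,  29.3312,   7.0025,   0.0126,  -0.    ]), 'tcp_pos': array([ 0.675 , -0.    ,  0.2265]), 'eef_rot': array([-179.9997,   -0.0013,  -89.9994]), 'contact_force': array([-0.0178, -0.2733, -0.5835]), 'moment': array([-0.0436, -0.0206, -0.0407]), 'gripper_width': 0.08734077923255965}
```

View pics/scene0.png

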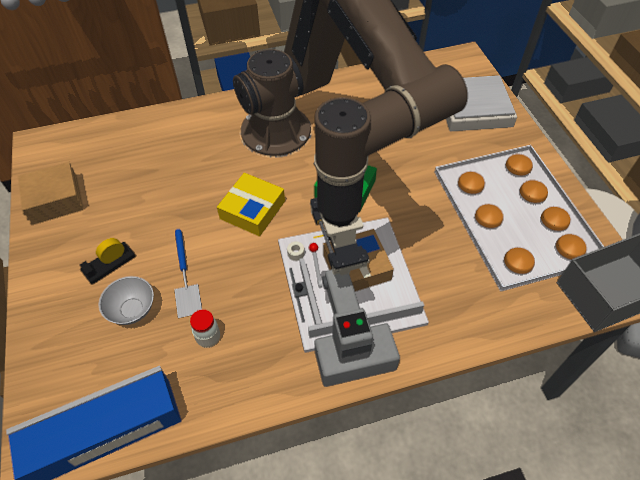

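View pics/side0.png

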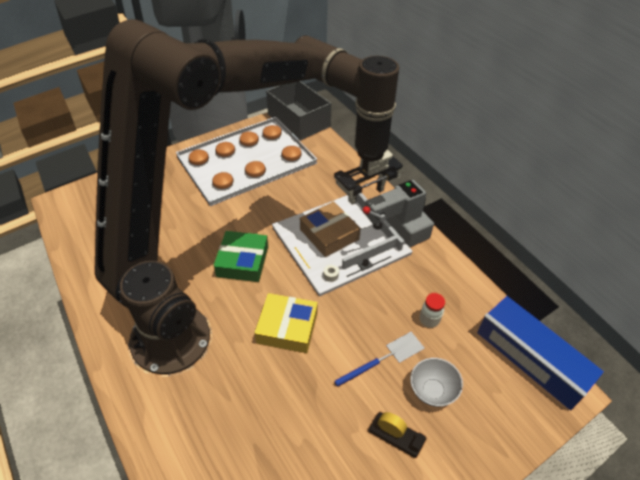

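View pics/wrist0.png

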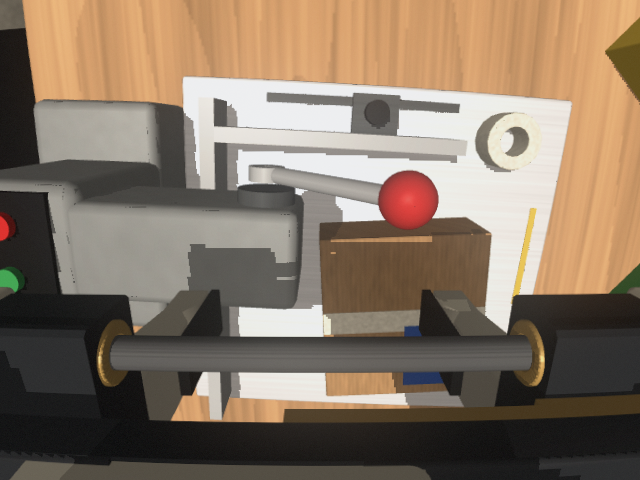

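The wrist view shows the bed corners at (183,77) and (570,101), the ball at (408,200), the side fence top running (215,130)–(466,148), the label roll at (508,140), and the carton partly hidden by the jaws. The green and yellow boxes are off the bed.

```bash
python3 - <<'E'
from h import *
np.set_printoptions(precision=4,suppress=True)
def blob(f,box):
    im=cv2.imread(f'pics/{f}.png');h=cv2.cvtColor(im,cv2.COLOR_BGR2HSV)
    m=(((h[...,0]<6)|(h[...,0]>174))&(h[...,1]>150)&(h[...,2]>70)).astype(np.uint8)
    x0,y0,x1,y1=box; s=m[y0:y1,x0:x1]; ys,xs=np.nonzero(s)
    return np.array([xs.min()+xs.max(),ys.min()+ys.max()])/2+[x0,y0],len(xs)
b={'scene':blob('scene0',(300,235,325,260)),'side':blob('side0',(355,200,380,220)),'wrist':blob('wrist0',(370,160,445,240))}
print(b)
x,res=tri([ray(n,b[n][0]) for n in b]);print('ball',x,res)
print(tri([ray(n,b[n][0]) for n in ['scene','side']]))
for p in [(183,77),(570,101)]: print('bed',onz('wrist',p,.02))
for p in [(279,240),(306,349),(428,323),(386,219)]: print('bed scene',onz('scene',p,.02))
for p in [(216,128),(466,142),(466,153),(214,145)]: print('sidefence top',onz('wrist',p,.065))
for p in [(213,98),(222,418)]: print('backfence front top',onz('wrist',p,.065))
print('roll',onz('wrist',(508,140),.05))
E
```

```text
{'scene': (array([313., 247.]), 61), 'side': (array([366. , 209.5]), 40), 'wrist': (array([408., 201.]), 2509)}
ball [ 0.6402 -0.0494  0.2307] [np.float64(0.0024719452070280984), np.float64(0.0010302685450101175), np.float64(0.0019365734191001294)]
(array([ 0.6395, -0.0506,  0.2313]), [np.float64(0.0014932254916130239), np.float64(0.0014932254916129103)])
bed [ 0.7948 -0.1183  0.02  ]
bed [ 0.4507 -0.1008  0.02  ]
bed scene [ 0.4513 -0.1025  0.02  ]
bed scene [ 0.7939 -0.1178  0.02  ]
bed scene [0.814  0.2028 0.02  ]
bed scene [0.4684 0.2161 0.02  ]
sidefence top [ 0.7571 -0.0749  0.065 ]
sidefence top [ 0.56   -0.0645  0.065 ]
sidefence top [ 0.5592 -0.0559  0.065 ]
sidefence top [ 0.7596 -0.0619  0.065 ]
backfence front top [ 0.758  -0.0974  0.065 ]
backfence front top [0.7731 0.1999 0.065 ]
roll [ 0.5188 -0.0661  0.05  ]
```

```bash
python3 -c "
import cv2
a=cv2.imread('pics/scene0.png')[215:395,265:445];cv2.imwrite('pics/sc0z.png',cv2.resize(a,None,fx=3.3,fy=3.3,interpolation=2))
a=cv2.imread('pics/side0.png')[170:300,260:440];cv2.imwrite('pics/si0z.png',cv2.resize(a,None,fx=4,fy=4,interpolation=2))"
```

```text
(no output)
```

View pics/sc0z.png

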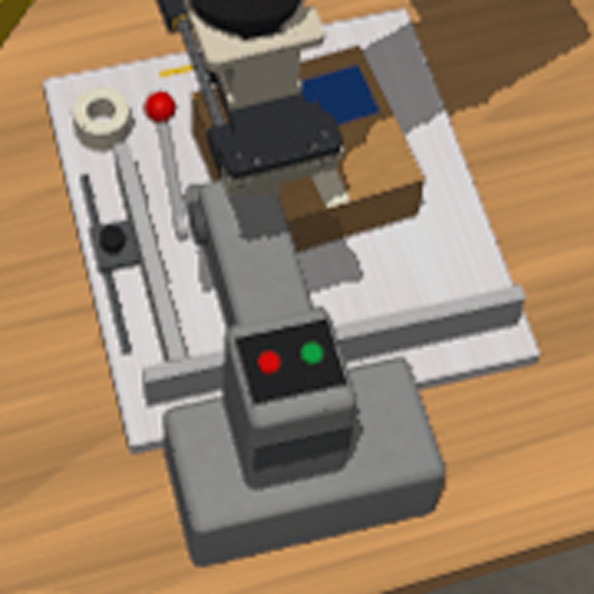

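View pics/si0z.png

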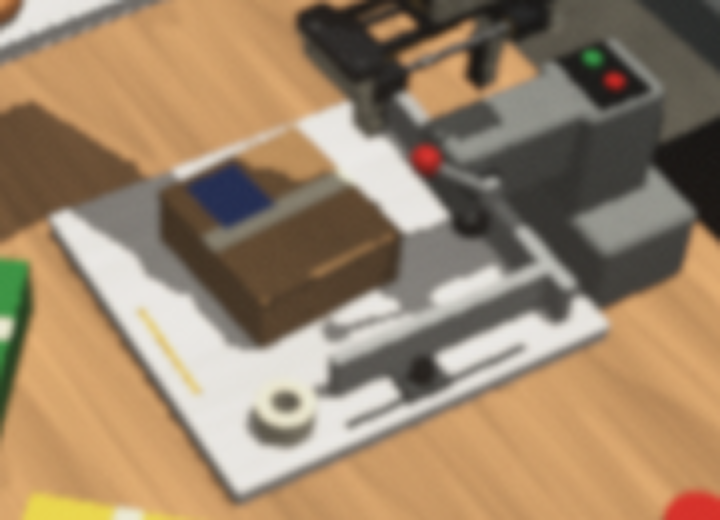

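```bash
python3 -m inch '0 0 -.03 0 0 0 .6; 0 0 -.03 0 0 0 .6; .025 .0175 0 0 0 0 .6; .0245 .0175 0 0 0 0 .6; 0 0 0 0 0 .12 .6; 0 0 0 0 0 .12 .6;0 0 0 0 0 .12 .6;0 0 0 0 0 .12 .6;0 0 0 0 0 .12 .6;0 0 0 0 0 .12 .6;0 0 0 0 0 .12 .6;0 0 0 0 0 .12 .6;0 0 0 0 0 .12 .6;0 0 0 0 0 .12 .6;0 0 0 0 0 .12 .6;0 0 0 0 0 .12 .6;0 0 0 0 0 .12 .6;0 0 0 0 0 .06 .6; 0 0 0 0 0 0 .6'
python3 - <<'E'
from h import *
np.set_printoptions(precision=4,suppress=True)
for n in ['scene','side','wrist']: snap(n,n+'1')
s=r.get_state(); print(s['tcp_pos'],s['eef_rot'],s['joints'])
print(r.recognise('lever_ball','wrist'),r.recognise('lever_pivot','wrist'))
E
```

```text
time_s: 3.08
tcp_pos: [0.64, -0.0495, 0.2866]
eef_rot: [180.0, 0.0, 177.0]
contact_force: [0.1, 0.7, -0.3]
gripper_width: 0.0526
[ 0.64   -0.0495  0.2866] [179.9984   0.0021 177.3184] [  12.9607   15.7207    1.5788   -0.001   -75.8557 -105.642 ]
[{'xy': [321.4, 271.9], 'p': 0.7}] [{'xy': [365.6, 168.8], 'p': 0.85}]
```

View pics/wrist1.png

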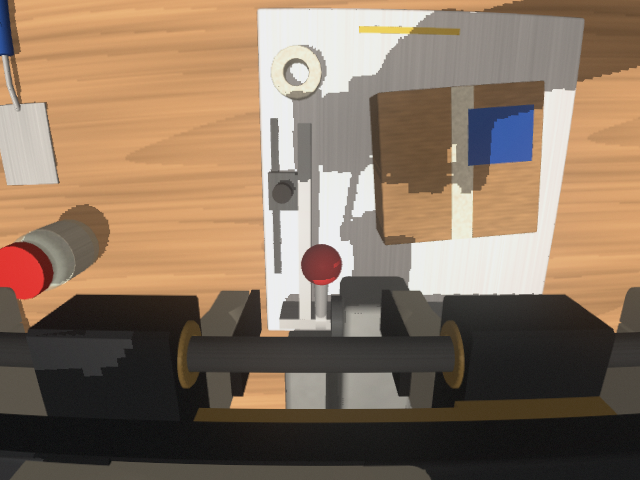

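View pics/side1.png

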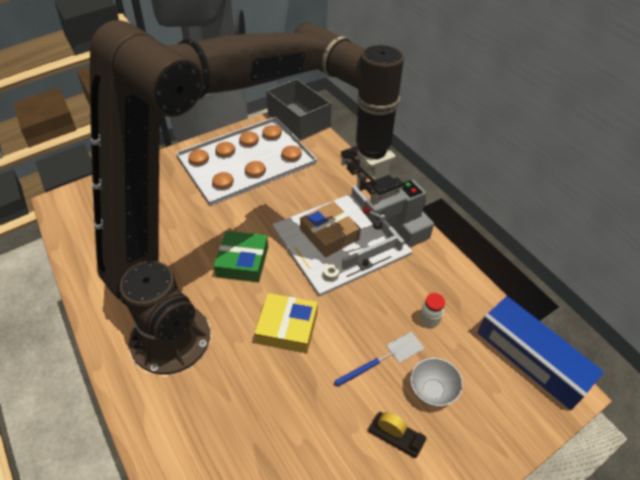

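```bash
python3 - <<'E'
from h import *
np.set_printoptions(precision=4,suppress=True)
P=K('wrist')
im=cv2.imread('pics/wrist1.png');h=cv2.cvtColor(im,cv2.COLOR_BGR2HSV)
m=(((h[...,0]<8)|(h[...,0]>172))&(h[...,1]>130))[235:295,290:350]
ys,xs=np.nonzero(m);bc=np.array([xs.min()+xs.max(),ys.min()+ys.max()])/2+[290,235];print(bc,xs.ptp() if hasattr(xs,'ptp') else np.ptp(xs))
print('ball@.231/.225',onz('wrist',bc,.231,P),onz('wrist',bc,.225,P))
import json
R0=[ray('scene',(313,247)),ray('side',(366,209.5)),ray('wrist',bc,P)]
print(tri(R0))
for p in [(259,9),(583,18)]: print('bed',onz('wrist',p,.02,P))
for p in [(298,124),(311,124),(301,320),(312,320)]: print('sf top',onz('wrist',p,.065,P))
for p in [(378,93),(545,82),(537,232),(385,245)]: print('carton top',onz('wrist',p,.08,P))
a=im[230:345,255:400];cv2.imwrite('pics/w1z.png',cv2.resize(a,None,fx=4,fy=4,interpolation=2))
a=im[70:260,360:560];cv2.imwrite('pics/w1c.png',cv2.resize(a,None,fx=3,fy=3,interpolation=2))
E
```

```text
[324. 268.] 32
ball@.231/.225 [ 0.6418 -0.0461  0.231 ] [ 0.644  -0.0462  0.225 ]
(array([ 0.6405, -0.0488,  0.2308]), [np.float64(0.003102865552941338), np.float64(0.0008828477314284281), np.float64(0.002986911451055811)])
bed [ 0.4491 -0.0987  0.02  ]
bed [0.4658 0.2252 0.02  ]
sf top [ 0.5605 -0.0649  0.065 ]
sf top [ 0.5611 -0.053   0.065 ]
sf top [ 0.7603 -0.0745  0.065 ]
sf top [ 0.7609 -0.0628  0.065 ]
carton top [0.5376 0.0071 0.08  ]
carton top [0.5326 0.1561 0.08  ]
carton top [0.6705 0.1615 0.08  ]
carton top [0.6765 0.0125 0.08  ]
```

View pics/w1z.png

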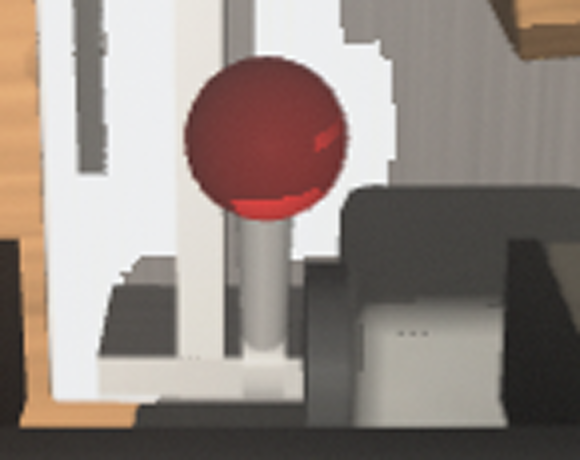

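View pics/w1c.png

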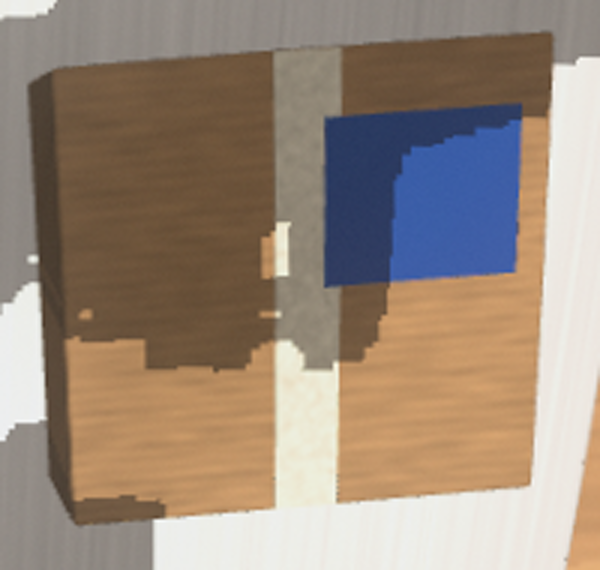

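```bash
python3 - <<'E'
from h import *
np.set_printoptions(precision=4,suppress=True)
P=K('wrist'); bc=(321.5,264.5)
s=r.get_state();print(s['tcp_pos'])
print('ball',onz('wrist',bc,.231,P),onz('wrist',bc,.225,P))
print(tri([ray('scene',(313,247)),ray('side',(366,209.5)),ray('wrist',bc,P)]))
# wrist0 ray: camera at start
k,d,R,t=P
E
```

```text
[ 0.64   -0.0495  0.2866]
ball [ 0.6396 -0.0474  0.231 ] [ 0.6417 -0.0475  0.225 ]
(array([ 0.6396, -0.0493,  0.2305]), [np.float64(0.0025142172101839306), np.float64(0.0007722162487536665), np.float64(0.0018407170839105885)])
```

```bash
python3 -m inch '0 0 .03 0 0 0 .6; 0 0 .03 0 0 0 .6; 0 0 .016 0 0 0 .6; 0 0 0 0 0 0 .5; 0 0 0 0 0 0 .2; 0 0 0 0 0 0 0;0 0 0 0 0 0 0;0 0 0 0 0 0 0;0 0 0 0 0 0 0;0 0 0 0 0 0 0;0 0 0 0 0 0 0' 15
python3 - <<'E'
from h import *
for n in ['wrist','side']: snap(n,n+'2')
print(r.get_state())
a=cv2.imread('pics/side2.png')[140:300,260:440];cv2.imwrite('pics/si2z.png',cv2.resize(a,None,fx=3.5,fy=3.5,interpolation=2))
E
```

```text
time_s: 4.25
tcp_pos: [0.6403, -0.0492, 0.2116]
eef_rot: [180.0, 0.1, 177.2]
contact_force: [-1.8, 3.8, 3.9]
gripper_width: 0.0224
{'time_s': 4.35, 'joints': array([ 1.29817201e+01,  1.79906365e+01, -5.07883150e+00, -1.74539786e-02,
       -6.68914313e+01, -1.05779819e+02]), 'qd': array([ 0.03014858,  0.02398063, -0.16509473, -0.20594604, -0.14926478,
        0.04018871]), 'joint_torque': array([-2.24536322e+00, -5.07715309e+01,  2.72959131e+01,  7.40687504e+00,
        5.48287053e-01,  5.42054360e-03]), 'tcp_pos': array([ 0.63997826, -0.04918636,  0.2112311 ]), 'eef_rot': array([1.79973914e+02, 3.32594074e-02, 1.77195049e+02]), 'contact_force': array([-3.32818726,  3.82890796,  5.747219  ]), 'moment': array([1.36532932, 0.9041865 , 0.06030156]), 'gripper_width': 0.022398567939545685}
```

View pics/wrist2.png

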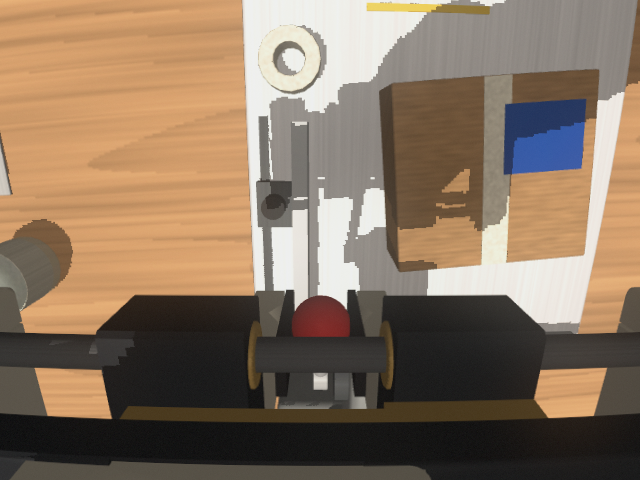

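View pics/si2z.png

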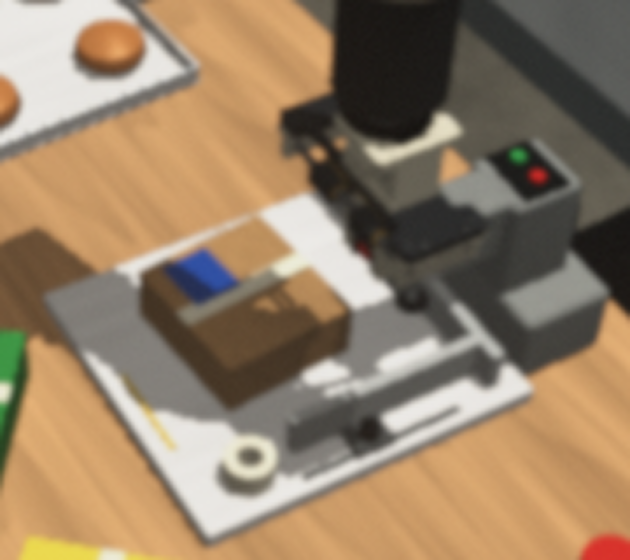

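```bash
python3 -m inch '-.005 0 -.005 0 0 0 0; -.005 0 -.005 0 0 0 0; -.006 0 -.004 0 0 0 0; -.006 0 -.004 0 0 0 0; -.006 0 -.003 0 0 0 0; -.006 0 -.003 0 0 0 0; -.007 0 -.002 0 0 0 0; -.007 0 -.002 0 0 0 0;0 0 0 0 0 0 0'; python3 -m inch '-.007 0 -.001 0 0 0 0; -.007 0 -.001 0 0 0 0; -.007 0 0 0 0 0 0; -.007 0 0 0 0 0 0;-.002 0 0 0 0 0 0; 0 0 0 0 0 0 0; 0 0 0 0 0 0 0'
python3 - <<'E'
from h import *
for n in ['wrist','side','scene']: snap(n,n+'3')
print(r.get_state()['contact_force'])
a=cv2.imread('pics/side3.png')[140:300,260:440];cv2.imwrite('pics/si3z.png',cv2.resize(a,None,fx=3.5,fy=3.5,interpolation=2))
E
```

```text
time_s: 5.1
tcp_pos: [0.6891, -0.0518, 0.2384]
eef_rot: [-180.0, 0.0, 177.2]
contact_force: [0.2, 3.2, 0.0]
gripper_width: 0.0232
time_s: 5.68
tcp_pos: [0.7185, -0.0533, 0.2401]
eef_rot: [180.0, 0.1, 177.2]
contact_force: [1.3, 2.2, -4.7]
gripper_width: 0.0231
[ 1.26986403  2.16087503 -5.51028499]
```

View pics/wrist3.png

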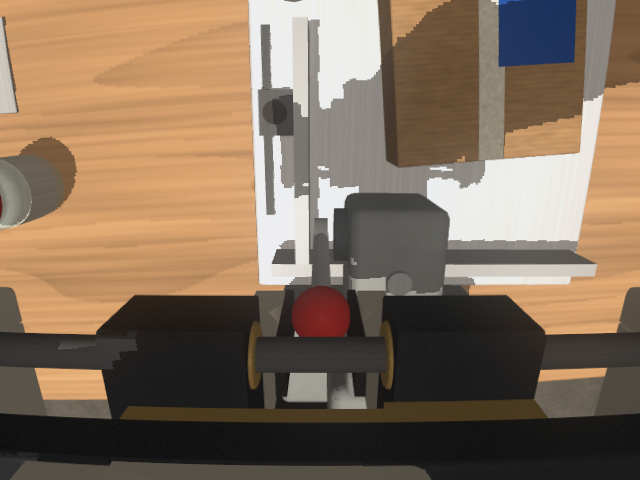

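View pics/si3z.png

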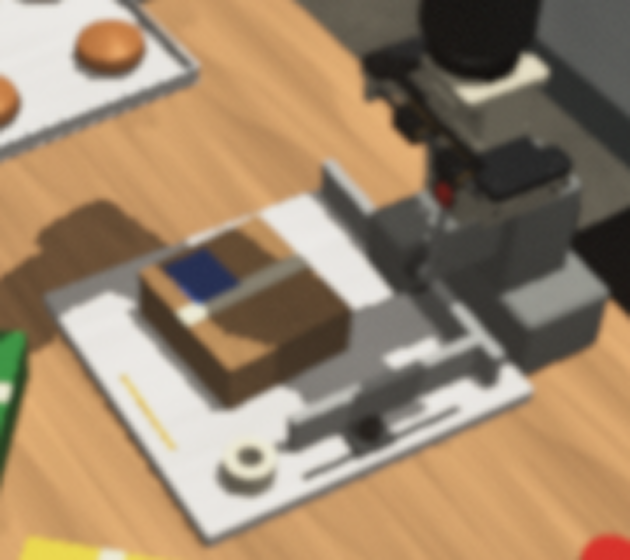

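```bash
python3 -m inch '-.002 0 0 0 0 0 0; 0 0 0 0 0 0 0;0 0 0 0 0 0 0'; python3 -m inch '-.002 0 0 0 0 0 0; 0 0 0 0 0 0 0;0 0 0 0 0 0 0'; python3 -m inch '-.002 0 0 0 0 0 0; 0 0 0 0 0 0 0;0 0 0 0 0 0 0'
```

```text
time_s: 6.08
tcp_pos: [0.719, -0.0533, 0.2401]
eef_rot: [180.0, -0.1, 177.2]
contact_force: [-3.9, 3.1, -4.0]
gripper_width: 0.0227
time_s: 6.33
tcp_pos: [0.7198, -0.0534, 0.24]
eef_rot: [180.0, -0.2, 177.2]
contact_force: [-7.6, 5.5, -2.4]
gripper_width: 0.023
time_s: 6.58
tcp_pos: [0.7204, -0.0534, 0.2399]
eef_rot: [-180.0, -0.4, 177.2]
contact_force: [-12.3, 6.8, -0.2]
gripper_width: 0.0228
```

```bash
python3 -m inch '.003 0 0 0 0 0 0; .003 0 0 0 0 0 0; 0 0 0 0 0 0 .3; 0 0 0 0 0 0 .5; 0 0 0 0 0 0 .6;0 0 0 0 0 0 .6'; python3 -m inch '0 0 -.025 0 0 0 1; 0 0 -.025 0 0 0 1; .0323 .0178 0 0 0 0 1;.0323 .0178 0 0 0 0 1;.0323 .0178 0 0 0 0 1;.0323 .0178 0 0 0 0 1;.0323 .0178 0 0 0 0 1;.0323 .0178 0 0 0 0 1;.0323 .0178 0 0 0 0 1; 0 0 0 0 0 0 1'
python3 - <<'E'
from h import *
for n in ['side','scene']: snap(n,n+'4')
print(r.get_state()['contact_force'])
a=cv2.imread('pics/side4.png')[140:300,260:440];cv2.imwrite('pics/si4z.png',cv2.resize(a,None,fx=3.5,fy=3.5,interpolation=2))
a=cv2.imread('pics/scene4.png')[205:395,265:445];cv2.imwrite('pics/sc4z.png',cv2.resize(a,None,fx=3.1,fy=3.1,interpolation=2))
E
```

```text
time_s: 7.08
tcp_pos: [0.7184, -0.054, 0.2416]
eef_rot: [-180.0, 0.1, 177.2]
contact_force: [0.2, -0.4, 0.6]
gripper_width: 0.0406
time_s: 7.92
tcp_pos: [0.4946, 0.0838, 0.2922]
eef_rot: [179.9, 0.1, 177.3]
contact_force: [-0.3, -0.4, 0.2]
gripper_width: 0.0877
[-0.01789003 -0.18448259  0.50821355]
```

View pics/si4z.png

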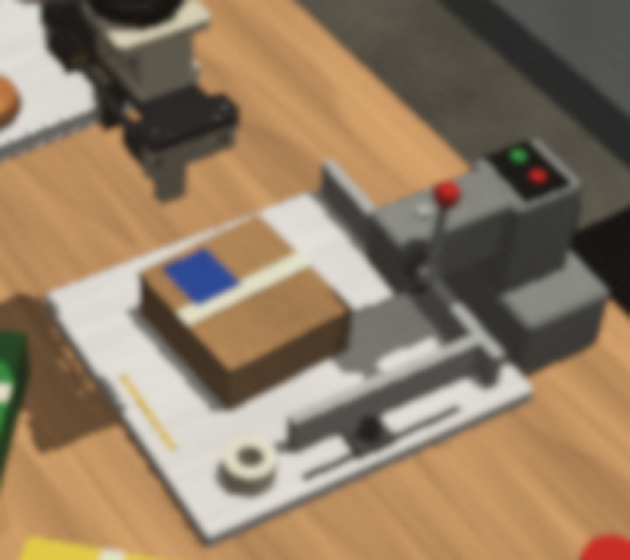

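View pics/sc4z.png

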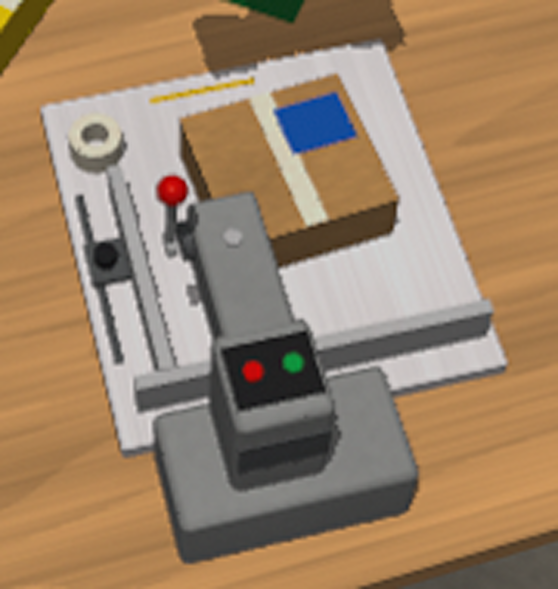

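```bash
python3 - <<'E'
from h import *
np.set_printoptions(precision=4,suppress=True)
for p in [(268,235),(264,262),(222,232)]: print('green',onz('side',p,.06),onz('side',p,.05))
# lever ball now
print('ball',tri([ray('scene',(265+172/3.1,205+190/3.1)),ray('side',(260+447/3.5,140+193/3.5))]))
c=[(180,122),(338,75),(397,198),(272,242)]
for p in c: print('carton',onz('scene',(265+p[0]/3.1,205+p[1]/3.1),.08))
for p in [(43,107),(124,452),(506,368),(383,43)]: print('bed',onz('scene',(265+p[0]/3.1,205+p[1]/3.1),.02))
for p in [(112,172),(172,365)]: print('sf right/left top',onz('scene',(265+p[0]/3.1,205+p[1]/3.1),.065))
E
```

```text
green [0.413  0.1549 0.06  ] [0.4167 0.1632 0.05  ]
green [0.3491 0.0625 0.06  ] [0.3523 0.0701 0.05  ]
green [0.2917 0.2452 0.06  ] [0.2945 0.2543 0.05  ]
ball (array([ 0.7123, -0.0541,  0.2567]), [np.float64(0.0005133010052788685), np.float64(0.0005133010052787423)])
carton [0.541  0.0023 0.08  ]
carton [0.5328 0.1515 0.08  ]
carton [0.6682 0.1561 0.08  ]
carton [0.6789 0.0412 0.08  ]
bed [ 0.4495 -0.1025  0.02  ]
bed [ 0.7978 -0.1215  0.02  ]
bed [0.816  0.2026 0.02  ]
bed [0.4701 0.2234 0.02  ]
sf right/left top [ 0.5646 -0.0663  0.065 ]
sf right/left top [ 0.7562 -0.0685  0.065 ]
```

```bash
python3 -m inch '0 0 .0365 0 0 0 1;0 0 .0365 0 0 0 1;0 0 .0365 0 0 0 1;0 0 .0365 0 0 0 1;0 0 .0365 0 0 0 1;0 0 .0365 0 0 0 1;0 0 .0365 0 0 0 1;-.008 0 0 0 0 0 1;-.006 0 0 0 0 0 1; -.004 0 0 0 0 0 1;0 0 0 0 0 0 1'; python3 -m inch '-.004 0 0 0 0 0 1;-.004 0 0 0 0 0 1;-.004 0 0 0 0 0 1;-.004 0 0 0 0 0 1;-.004 0 0 0 0 0 1;-.004 0 0 0 0 0 1'; python3 -m inch '-.004 0 0 0 0 0 1;-.004 0 0 0 0 0 1;-.004 0 0 0 0 0 1;-.004 0 0 0 0 0 1;-.004 0 0 0 0 0 1;-.004 0 0 0 0 0 1'
python3 - <<'E'
from h import *
for n in ['wrist','scene']: snap(n,n+'5')
print(r.get_state()['contact_force'])
E
```

```text
time_s: 8.93
tcp_pos: [0.5192, 0.0819, 0.0372]
eef_rot: [179.9, 0.2, 177.2]
contact_force: [0.2, 0.4, 0.1]
gripper_width: 0.0879
time_s: 9.43
tcp_pos: [0.5403, 0.08, 0.0352]
eef_rot: [-180.0, -0.0, 177.2]
contact_force: [-2.5, 0.5, 3.2]
gripper_width: 0.0879
time_s: 9.93
tcp_pos: [0.5645, 0.0789, 0.0349]
eef_rot: [-180.0, -0.0, 177.2]
contact_force: [-1.8, 0.5, 0.8]
gripper_width: 0.0877
[-0.15895901 -0.15910341 -0.68932513]
```

View pics/scene5.png

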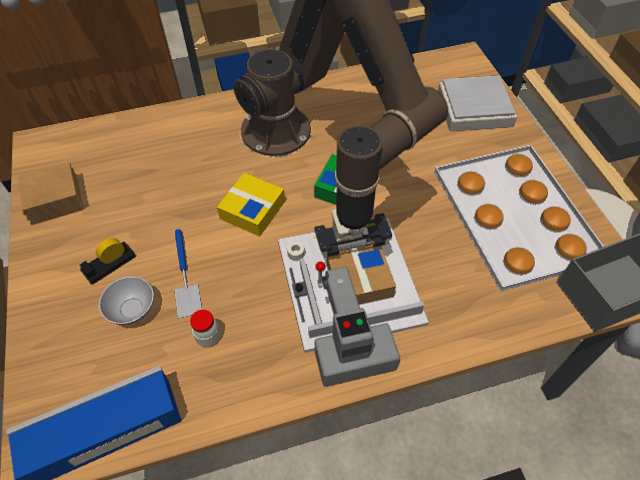

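View pics/wrist5.png

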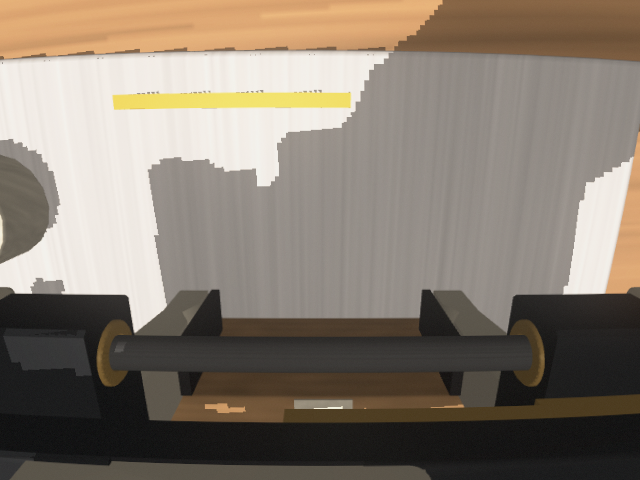

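```bash
python3 -m inch '-.004 0 0 0 0 0 1;-.004 0 0 0 0 0 1;-.004 0 0 0 0 0 1;-.004 0 0 0 0 0 1;-.004 0 0 0 0 0 1;-.004 0 0 0 0 0 1;-.004 0 0 0 0 0 1;-.004 0 0 0 0 0 1;-.004 0 0 0 0 0 1;-.004 0 0 0 0 0 1'; python3 -m inch '-.003 0 0 0 0 0 1;-.003 0 0 0 0 0 1;0 0 0 0 0 0 1';  python3 -m inch '-.002 0 0 0 0 0 1;-.002 0 0 0 0 0 1;0 0 0 0 0 0 1'; python3 -m inch '-.002 0 0 0 0 0 1;0 0 0 0 0 0 1'
```

```text
time_s: 10.87
tcp_pos: [0.6045, 0.077, 0.035]
eef_rot: [180.0, -0.0, 177.2]
contact_force: [-1.2, 0.5, -0.8]
gripper_width: 0.0878
time_s: 11.12
tcp_pos: [0.6108, 0.0767, 0.0352]
eef_rot: [180.0, 0.0, 177.2]
contact_force: [1.8, 0.6, 0.3]
gripper_width: 0.0877
time_s: 11.37
tcp_pos: [0.6144, 0.0765, 0.0352]
eef_rot: [180.0, 0.0, 177.2]
contact_force: [0.4, -0.2, -0.0]
gripper_width: 0.0873
time_s: 11.53
tcp_pos: [0.615, 0.0763, 0.035]
eef_rot: [-180.0, -0.1, 177.2]
contact_force: [-6.0, 1.4, 3.4]
gripper_width: 0.0879
```

```bash
python3 -m inch '-.001 0 0 0 0 0 1;0 0 0 0 0 0 1'; python3 -m inch '-.001 0 0 0 0 0 1;0 0 0 0 0 0 1;0 0 0 0 0 0 1'
python3 - <<'E'
from h import *
for n in ['side','scene']: snap(n,n+'6')
a=cv2.imread('pics/scene6.png')[205:395,265:445];cv2.imwrite('pics/sc6z.png',cv2.resize(a,None,fx=3.1,fy=3.1,interpolation=2))
E
```

```text
time_s: 11.7
tcp_pos: [0.615, 0.0763, 0.0349]
eef_rot: [-180.0, -0.2, 177.2]
contact_force: [-9.2, 1.7, 6.0]
gripper_width: 0.0873
time_s: 11.95
tcp_pos: [0.6149, 0.0762, 0.0348]
eef_rot: [-180.0, -0.3, 177.2]
contact_force: [-12.8, 4.0, 8.9]
gripper_width: 0.0878
```

View pics/sc6z.png

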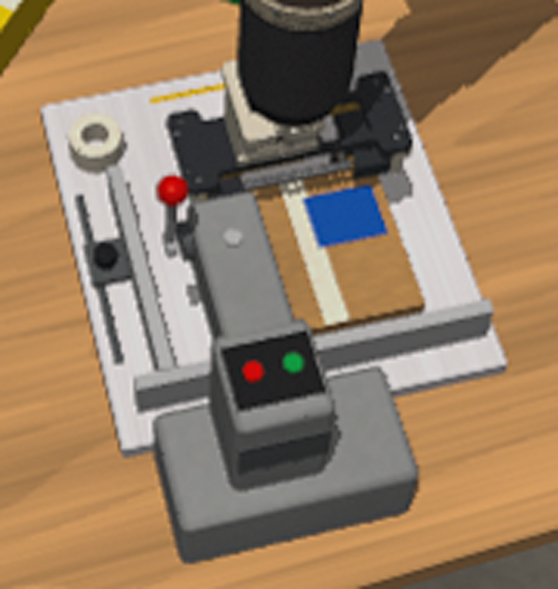

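```bash
python3 -m inch '.004 0 0 0 0 0 1;.013 0 0 0 0 0 1;.013 0 0 0 0 0 1;0 0 -.04 0 0 0 1;0 0 -.04 0 0 0 1;0 0 -.04 0 0 0 1;0 0 -.04 0 0 0 1;0 0 -.04 0 0 0 1; -.025 .0285 0 0 0 0 1;-.025 .0285 0 0 0 0 1;-.025 .0285 0 0 0 0 1;-.025 .0285 0 0 0 0 1;0 0 0 0 0 -.124 1'; python3 -m inch '0 0 0 0 0 -.124 1;0 0 0 0 0 -.124 1;0 0 0 0 0 -.124 1;0 0 0 0 0 -.124 1;0 0 0 0 0 -.124 1;0 0 0 0 0 -.124 1;0 0 0 0 0 -.124 1;0 0 0 0 0 -.124 1;0 0 0 0 0 -.124 1;0 0 0 0 0 -.124 1;0 0 0 0 0 -.124 1;0 0 0 0 0 -.124 1;0 0 0 0 0 -.124 1;0 0 0 0 0 -.124 1;0 0 0 0 0 -.124 1;0 0 0 0 0 -.124 1;0 0 0 0 0 -.124 1;0 0 0 0 0 -.124 1;0 0 0 0 0 -.124 1'; python3 -m inch '0 0 0 0 0 -.124 1;0 0 0 0 0 -.124 1;0 0 0 0 0 -.124 1;0 0 0 0 0 -.124 1;0 0 0 0 0 -.124 1;0 0 0 0 0 -.124 1;0 0 0 0 0 -.124 1;0 0 0 0 0 -.124 1;0 0 0 0 0 -.124 1;0 0 0 0 0 -.124 1;0 0 0 0 0 -.124 1;0 0 0 0 0 -.124 1;0 0 0 0 0 -.124 1;0 0 0 0 0 -.124 1;0 0 0 0 0 -.124 1;0 0 0 0 0 -.124 1;0 0 0 0 0 -.124 1;0 0 0 0 0 -.124 1;0 0 0 0 0 0 1'
python3 - <<'E'
from h import *
for n in ['side','scene','wrist']: snap(n,n+'7')
s=r.get_state();print(s['tcp_pos'],s['eef_rot'],s['joints'])
a=cv2.imread('pics/scene7.png')[205:395,265:445];cv2.imwrite('pics/sc7z.png',cv2.resize(a,None,fx=3.1,fy=3.1,interpolation=2))
E
```

```text
time_s: 13.13
tcp_pos: [0.697, 0.1909, 0.2327]
eef_rot: [-180.0, 0.0, -175.7]
contact_force: [-1.5, -0.6, -1.1]
gripper_width: 0.0875
time_s: 14.72
tcp_pos: [0.694, 0.1868, 0.2352]
eef_rot: [-180.0, -0.0, -40.4]
contact_force: [0.3, 0.8, -0.3]
gripper_width: 0.0875
time_s: 16.3
tcp_pos: [0.6939, 0.1868, 0.2352]
eef_rot: [180.0, -0.0, 87.5]
contact_force: [0.2, -0.2, -0.2]
gripper_width: 0.0875
[0.6937587  0.18677048 0.23516517] [ 1.79973448e+02 -8.51396456e-03  8.69100820e+01] [ 3.05552742e+01  2.43720591e+01  7.62205601e+00  7.96213745e-03
 -7.32231759e+01  1.46352509e+02]
```

View pics/sc7z.png

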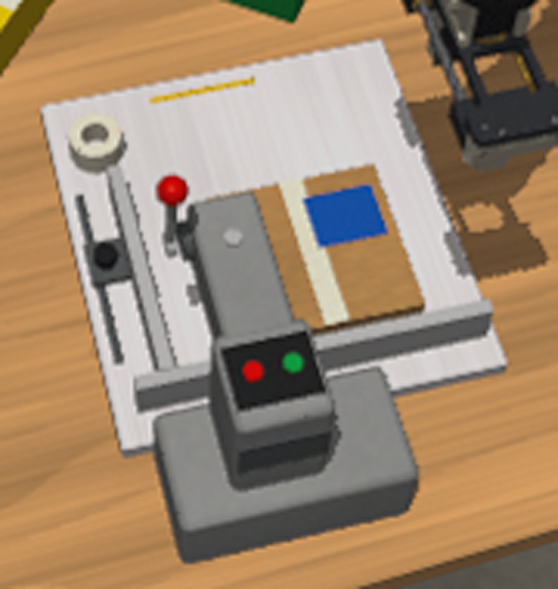

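View pics/wrist7.png

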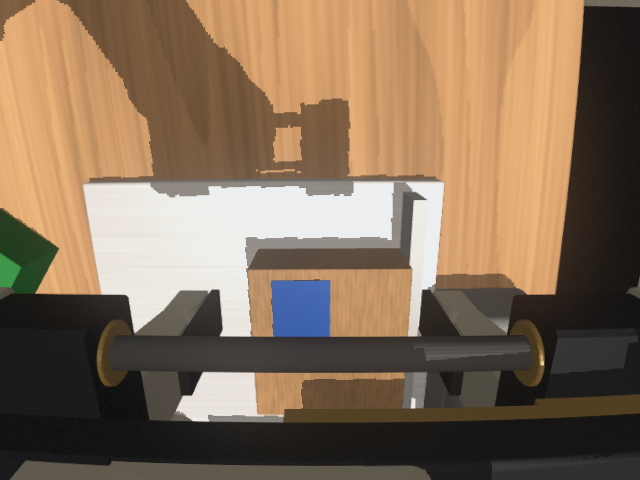

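View pics/side7.png

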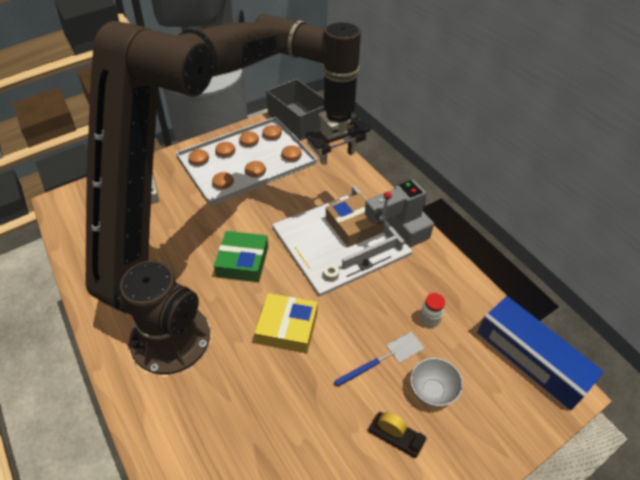

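```bash
python3 - <<'E'
from h import *
np.set_printoptions(precision=4,suppress=True)
for p in [(250,268),(411,268)]: print('carton left top',onz('wrist',p,.08))
for p in [(413,199),(411,270),(427,202)]: print('bf top',onz('wrist',p,.065))
for p in [(84,184),(443,181)]: print('bed',onz('wrist',p,.02))
E
```

```text
carton left top [0.6331 0.1536 0.08  ]
carton left top [0.7688 0.1463 0.08  ]
bf top [0.7732 0.2023 0.065 ]
bf top [0.7722 0.1387 0.065 ]
bf top [0.7851 0.1991 0.065 ]
bed [0.4675 0.2264 0.02  ]
bed [0.8118 0.2094 0.02  ]
```

```bash
python3 -m inch '0 0 .04 0 0 0 1;0 0 .04 0 0 0 1;0 0 .04 0 0 0 1;0 0 .04 0 0 0 1;0 0 .04 0 0 0 1;-.01 0 0 0 0 0 1;-.008 0 0 0 0 0 1;-.004 0 0 0 0 0 1;-.004 0 0 0 0 0 1;-.004 0 0 0 0 0 1;-.004 0 0 0 0 0 1'; python3 -m inch '-.004 0 0 0 0 0 1;-.004 0 0 0 0 0 1;-.004 0 0 0 0 0 1;-.004 0 0 0 0 0 1;-.004 0 0 0 0 0 1'; python3 -m inch '-.004 0 0 0 0 0 1;-.004 0 0 0 0 0 1;-.004 0 0 0 0 0 1;-.004 0 0 0 0 0 1'
python3 - <<'E'
from h import *
for n in ['side','scene']: snap(n,n+'8')
a=cv2.imread('pics/scene8.png')[205:395,265:445];cv2.imwrite('pics/sc8z.png',cv2.resize(a,None,fx=3.1,fy=3.1,interpolation=2))
E
```

```text
time_s: 17.37
tcp_pos: [0.6937, 0.1534, 0.038]
eef_rot: [179.7, -0.2, 87.1]
contact_force: [-0.2, 1.9, 2.7]
gripper_width: 0.0878
time_s: 17.78
tcp_pos: [0.6909, 0.1326, 0.0351]
eef_rot: [180.0, -0.0, 87.2]
contact_force: [-0.1, 3.3, 2.3]
gripper_width: 0.0876
time_s: 18.12
tcp_pos: [0.69, 0.1164, 0.0349]
eef_rot: [-180.0, 0.0, 87.2]
contact_force: [0.2, 2.8, 3.1]
gripper_width: 0.0877
```

View pics/sc8z.png

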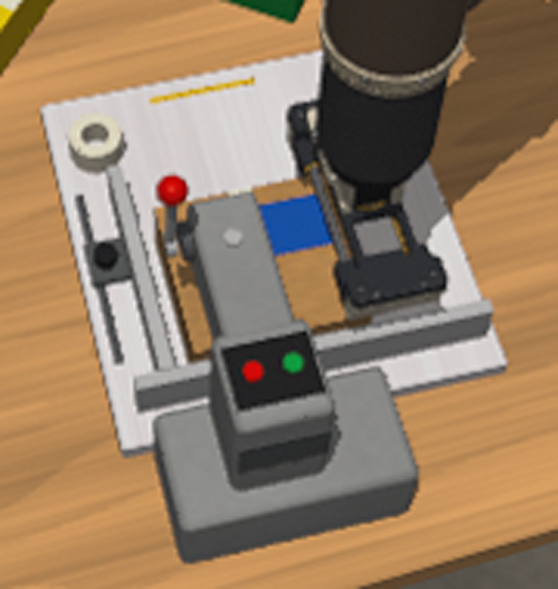

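```bash
python3 -m inch '-.003 0 0 0 0 0 1;-.003 0 0 0 0 0 1;-.003 0 0 0 0 0 1;0 0 0 0 0 0 1'; python3 -m inch '-.002 0 0 0 0 0 1;-.002 0 0 0 0 0 1;0 0 0 0 0 0 1';  python3 -m inch '-.002 0 0 0 0 0 1;0 0 0 0 0 0 1'; python3 -m inch '-.0015 0 0 0 0 0 1;0 0 0 0 0 0 1'
```

```text
time_s: 18.55
tcp_pos: [0.6892, 0.107, 0.0347]
eef_rot: [-179.9, 0.0, 87.1]
contact_force: [-0.7, 0.5, -0.1]
gripper_width: 0.0876
time_s: 18.8
tcp_pos: [0.6893, 0.1034, 0.0349]
eef_rot: [-180.0, 0.0, 87.1]
contact_force: [0.2, 0.6, 0.3]
gripper_width: 0.0879
time_s: 18.97
tcp_pos: [0.6894, 0.1016, 0.0351]
eef_rot: [-180.0, 0.0, 87.2]
contact_force: [0.8, -0.8, -0.6]
gripper_width: 0.0876
time_s: 19.13
tcp_pos: [0.6893, 0.1002, 0.0351]
eef_rot: [180.0, 0.0, 87.2]
contact_force: [0.6, 0.1, -0.0]
gripper_width: 0.0874
```

```bash
python3 -m inch '-.0015 0 0 0 0 0 1;0 0 0 0 0 0 1'; python3 -m inch '-.0015 0 0 0 0 0 1;0 0 0 0 0 0 1';  python3 -m inch '-.001 0 0 0 0 0 1;0 0 0 0 0 0 1'
```

```text
time_s: 19.3
tcp_pos: [0.6896, 0.0994, 0.0353]
eef_rot: [179.9, -0.1, 87.1]
contact_force: [0.2, 3.5, -0.5]
gripper_width: 0.0879
time_s: 19.47
tcp_pos: [0.6898, 0.0993, 0.0353]
eef_rot: [179.9, -0.2, 87.1]
contact_force: [1.1, 10.1, -0.3]
gripper_width: 0.0877
time_s: 19.63
tcp_pos: [0.6898, 0.0993, 0.0354]
eef_rot: [179.9, -0.2, 87.1]
contact_force: [-0.3, 13.5, -0.3]
gripper_width: 0.0876
```

```bash
python3 -m inch '.002 0 0 0 0 0 1;.002 0 0 0 0 0 1;.01 0 0 0 0 0 1;.02 0 0 0 0 0 1;.02 0 -.02 0 0 0 1;.03 0 -.03 0 0 0 1;.03 0 -.03 0 0 0 1;.03 0 -.03 0 0 0 1;.02 0 -.04 0 0 0 1; 0 0 -.04 0 0 0 1;0 0 0 0 0 0 1'
python3 - <<'E'
from h import *
for n in ['side','scene','wrist']: snap(n,n+'9')
s=r.get_state();print(s['tcp_pos'],s['eef_rot'],s['joints'])
a=cv2.imread('pics/scene9.png')[205:395,265:445];cv2.imwrite('pics/sc9z.png',cv2.resize(a,None,fx=3.1,fy=3.1,interpolation=2))
a=cv2.imread('pics/side9.png')[140:300,260:440];cv2.imwrite('pics/si9z.png',cv2.resize(a,None,fx=3.5,fy=3.5,interpolation=2))
E
```

```text
time_s: 20.55
tcp_pos: [0.7004, 0.2598, 0.2307]
eef_rot: [179.3, -0.3, 87.3]
contact_force: [1.1, 0.0, 2.6]
gripper_width: 0.0876
[0.69683614 0.25736932 0.22107732] [ 1.79978101e+02 -2.59338729e-02  8.71593209e+01] [ 3.52306187e+01  2.70960365e+01  1.01366045e+01 -7.22791023e-03
 -7.30073362e+01  1.41930808e+02]
```

View pics/sc9z.png

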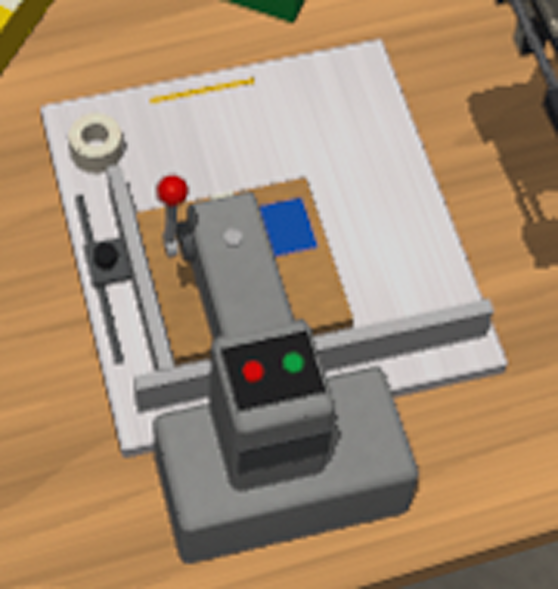

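View pics/wrist9.png

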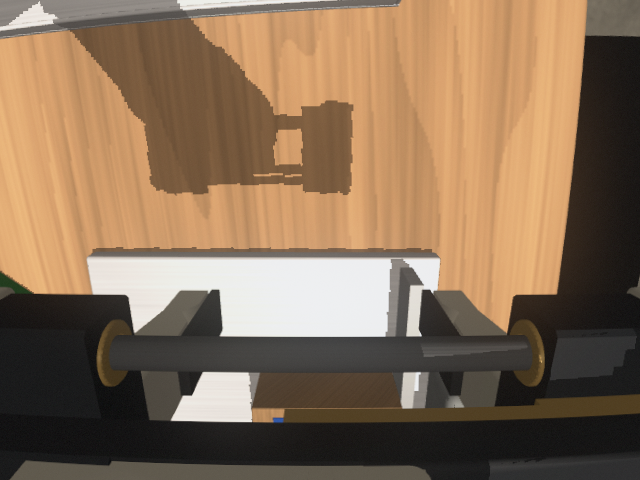

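View pics/si9z.png

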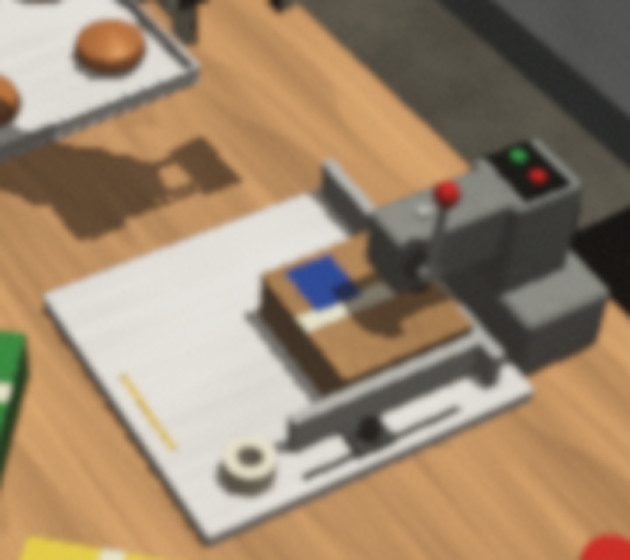

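```bash
python3 -m inch '0 0 -.03 0 0 .124 1;0 0 0 0 0 .124 1;0 0 0 0 0 .124 1;0 0 0 0 0 .124 1;0 0 0 0 0 .124 1;0 0 0 0 0 .124 1;0 0 0 0 0 .124 1;0 0 0 0 0 .124 1;0 0 0 0 0 .124 1;0 0 0 0 0 .124 1;0 0 0 0 0 .124 1;0 0 0 0 0 .124 1;0 0 0 0 0 .124 1;0 0 0 0 0 .124 1;0 0 0 0 0 .124 1;0 0 0 0 0 .124 1;0 0 0 0 0 .124 1;0 0 0 0 0 .124 1;0 0 0 0 0 .124 1'; python3 -m inch '0 0 0 0 0 .124 1;0 0 0 0 0 .124 1;0 0 0 0 0 .124 1;0 0 0 0 0 .124 1;0 0 0 0 0 .124 1;0 0 0 0 0 .124 1;0 0 0 0 0 .124 1;0 0 0 0 0 .124 1;0 0 0 0 0 .124 1;0 0 0 0 0 .124 1;0 0 0 0 0 .124 1;0 0 0 0 0 .124 1;0 0 0 0 0 .124 1;0 0 0 0 0 .124 1;0 0 0 0 0 .124 1;0 0 0 0 0 .124 1;0 0 0 0 0 .124 1;0 0 0 0 0 .124 1;0 0 0 0 0 .124 1;0 0 0 0 0 0 1'; python3 -m inch '.014 -.0338 0 0 0 0 1;.014 -.0338 0 0 0 0 1;.014 -.0338 0 0 0 0 1;.014 -.0338 0 0 0 0 1;.014 -.0338 0 0 0 0 1;.014 -.0338 0 0 0 0 1;.014 -.0338 0 0 0 0 1;0 0 0 0 0 0 1'
python3 - <<'E'
from h import *
snap('wrist','wrist10');s=r.get_state();print(s['tcp_pos'],s['eef_rot'],s['joints'])
E
```

```text
time_s: 22.28
tcp_pos: [0.6965, 0.2563, 0.2484]
eef_rot: [179.8, 0.0, -48.2]
contact_force: [-0.3, 0.3, 0.1]
gripper_width: 0.0874
time_s: 23.95
tcp_pos: [0.6965, 0.2564, 0.2486]
eef_rot: [-179.9, -0.2, 176.8]
contact_force: [-0.7, -0.5, 0.7]
gripper_width: 0.0876
time_s: 24.62
tcp_pos: [0.5842, 0.0209, 0.2505]
eef_rot: [-180.0, -0.1, 177.3]
contact_force: [-0.3, 0.7, 0.5]
gripper_width: 0.0879
[0.58572416 0.02271463 0.2505498 ] [-1.79979310e+02 -5.16469389e-02  1.77243465e+02] [ 2.13189931e+01  1.14199939e+01 -8.75517834e+00 -2.32036736e-03
 -6.98804221e+01 -1.14074719e+02]
```

View pics/wrist10.png

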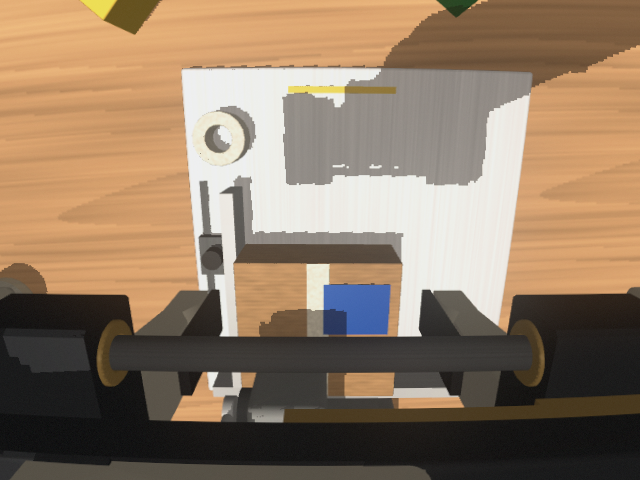

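```bash
python3 -m inch '0 .003 .0358 0 0 0 1;0 0 .0358 0 0 0 1;0 0 .0358 0 0 0 1;0 0 .0358 0 0 0 1;0 0 .0358 0 0 0 1;0 0 .0358 0 0 0 1;-.006 0 0 0 0 0 1;-.006 0 0 0 0 0 1;-.005 0 0 0 0 0 1;-.003 0 0 0 0 0 1;-.002 0 0 0 0 0 1; 0 0 0 0 0 0 1'; python3 -m inch '-.002 0 0 0 0 0 1;0 0 0 0 0 0 1'; python3 -m inch '-.002 0 0 0 0 0 1;0 0 0 0 0 0 1'
```

```text
time_s: 25.67
tcp_pos: [0.6109, 0.0279, 0.0376]
eef_rot: [179.9, 0.1, 177.2]
contact_force: [-0.7, 0.5, 0.4]
gripper_width: 0.0878
time_s: 25.83
tcp_pos: [0.6119, 0.0275, 0.0368]
eef_rot: [180.0, 0.1, 177.2]
contact_force: [-0.9, 1.0, 0.3]
gripper_width: 0.0878
time_s: 26.0
tcp_pos: [0.6124, 0.0272, 0.036]
eef_rot: [-180.0, -0.1, 177.2]
contact_force: [-6.2, 1.4, 3.4]
gripper_width: 0.0877
```

```bash
python3 -m inch '-.001 0 0 0 0 0 1;0 0 0 0 0 0 1'; python3 -m inch '.003 0 0 0 0 0 1;.007 0 0 0 0 0 1;.01 0 0 0 0 0 1;.01 0 0 0 0 0 1;0 0 -.04 0 0 0 1;0 0 -.04 0 0 0 1;0 0 -.04 0 0 0 1;0 0 -.04 0 0 0 1;0 0 -.04 0 0 0 1;0 0 -.04 0 0 0 1;0 0 -.02 0 0 0 .6; -.0351 -.019 0 0 0 0 .6; -.0351 -.019 0 0 0 0 .6; -.0351 -.019 0 0 0 0 .6; -.0351 -.019 0 0 0 0 .6;0 0 0 0 0 0 .6;0 0 0 0 0 0 .6'
python3 - <<'E'
from h import *
for n in ['side','scene','wrist']: snap(n,n+'11')
s=r.get_state();print(s['tcp_pos'],s['eef_rot'],s['contact_force'])
E
```

```text
time_s: 26.17
tcp_pos: [0.6123, 0.0271, 0.0358]
eef_rot: [-180.0, -0.2, 177.2]
contact_force: [-9.2, 1.5, 5.1]
gripper_width: 0.0877
time_s: 27.58
tcp_pos: [0.7214, -0.0551, 0.293]
eef_rot: [-180.0, -0.2, 177.1]
contact_force: [-1.7, 0.2, 0.1]
gripper_width: 0.0536
[ 0.72037862 -0.05354487  0.29627876] [1.79994953e+02 1.50915754e-02 1.77204218e+02] [-0.28007588  0.91675773  0.68167287]
```

View pics/wrist11.png

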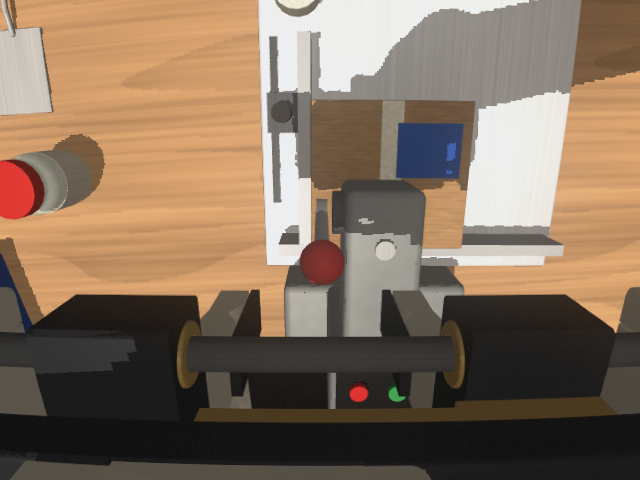

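```bash
python3 - <<'E'
from h import *
import cv2
P=K('wrist')
print(onz('wrist',(322,262),.256,P),onz('wrist',(322,262),.26,P))
E
```

```text
[ 0.71314638 -0.05091531  0.256     ] [ 0.71174693 -0.05086463  0.26      ]
```

```bash
python3 -m inch '.006 0 .02 0 0 0 .6; 0 .001 .02 0 0 0 .6; 0 0 .019 0 0 0 .6; 0 0 0 0 0 0 .5; 0 0 0 0 0 0 .2; 0 0 0 0 0 0 0;0 0 0 0 0 0 0;0 0 0 0 0 0 0;0 0 0 0 0 0 0;0 0 0 0 0 0 0' 25
```

```text
time_s: 28.57
tcp_pos: [0.7157, -0.053, 0.2386]
eef_rot: [-180.0, 0.1, 177.2]
contact_force: [-1.1, -1.0, 6.9]
gripper_width: 0.0222
```

```bash
python3 -m inch '0 0 0 0 0 0 .4; 0 0 0 0 0 0 .4; 0 0 .004 0 0 0 .4; 0 0 0 0 0 0 .4;0 0 0 0 0 0 0;0 0 0 0 0 0 0;0 0 0 0 0 0 0;0 0 0 0 0 0 0;0 0 0 0 0 0 0;0 0 0 0 0 0 0' 25
```

```text
time_s: 29.4
tcp_pos: [0.7152, -0.053, 0.2326]
eef_rot: [-180.0, -0.0, 177.2]
contact_force: [0.5, -2.2, -1.8]
gripper_width: 0.0227
```

```bash
python3 -m inch '.007 0 0 0 0 0 0;.007 0 0 0 0 0 0;.007 0 .001 0 0 0 0;.007 0 .001 0 0 0 0;.0067 0 .002 0 0 0 0;.0067 0 .002 0 0 0 0;0 0 0 0 0 0 0'; python3 -m inch '.0063 0 .003 0 0 0 0;.0063 0 .003 0 0 0 0;.0058 0 .004 0 0 0 0;.0058 0 .004 0 0 0 0;0 0 0 0 0 0 0'; python3 -m inch '.0051 0 .005 0 0 0 0;.0051 0 .005 0 0 0 0;0 0 0 0 0 0 0;0 0 0 0 0 0 0'
```

```text
time_s: 29.98
tcp_pos: [0.6721, -0.0507, 0.2267]
eef_rot: [180.0, -0.1, 177.2]
contact_force: [-1.0, -2.5, -2.4]
gripper_width: 0.0222
time_s: 30.4
tcp_pos: [0.6481, -0.0494, 0.2125]
eef_rot: [180.0, -0.1, 177.2]
contact_force: [-1.0, -1.9, 1.8]
gripper_width: 0.0227
time_s: 30.73
tcp_pos: [0.6384, -0.0489, 0.2027]
eef_rot: [-180.0, -0.1, 177.2]
contact_force: [-4.1, -0.9, 4.9]
gripper_width: 0.0222
```

```bash
python3 -m inch '.0015 0 .0015 0 0 0 0;0 0 0 0 0 0 0;0 0 0 0 0 0 0'; python3 -m inch '.0015 0 .0015 0 0 0 0;0 0 0 0 0 0 0;0 0 0 0 0 0 0'
python3 - <<'E'
from h import *
for n in ['side','scene','wrist']: snap(n,n+'12')
s=r.get_state();print(s['tcp_pos'],s['contact_force'])
a=cv2.imread('pics/side12.png')[140:300,260:440];cv2.imwrite('pics/si12z.png',cv2.resize(a,None,fx=3.5,fy=3.5,interpolation=2))
E
```

```text
time_s: 30.98
tcp_pos: [0.6378, -0.0489, 0.2019]
eef_rot: [-180.0, -0.0, 177.2]
contact_force: [-3.3, -0.6, 7.7]
gripper_width: 0.0226
time_s: 31.23
tcp_pos: [0.6377, -0.0489, 0.2017]
eef_rot: [-180.0, 0.2, 177.2]
contact_force: [-1.2, -2.3, 10.5]
gripper_width: 0.0223
[ 0.63773764 -0.0488834   0.20168236] [-0.43478103 -1.30424996 10.91246158]
```

View pics/wrist12.png

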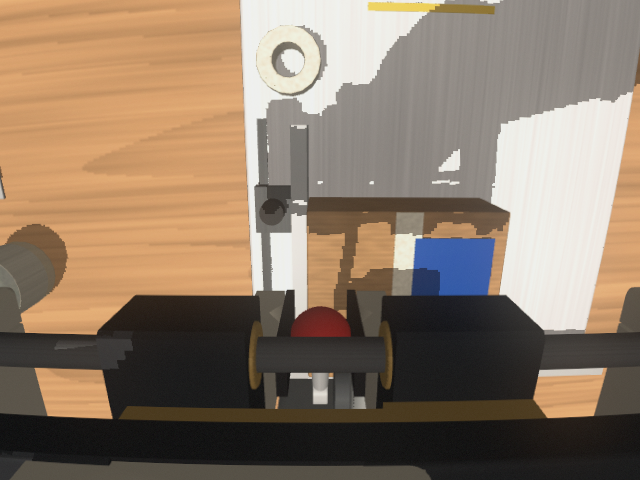

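View pics/si12z.png

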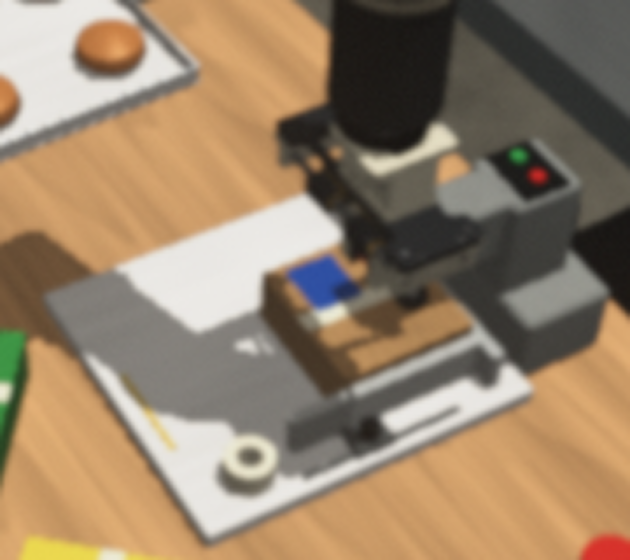

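```bash
python3 -m inch '.002 0 .001 0 0 0 0;0 0 0 0 0 0 0;0 0 0 0 0 0 0'; python3 -m inch '-.003 0 -.003 0 0 0 0;0 0 0 0 0 0 .3;0 0 0 0 0 0 .5;0 0 0 0 0 0 .6;0 0 0 0 0 0 .6;0 0 0 0 0 0 .6'; python3 -m inch '0 0 -.02 0 0 0 .6;0 0 -.03 0 0 0 .6;0 0 -.03 0 0 0 .6;0 0 -.03 0 0 0 .6;.03 0 -.01 0 0 0 .6;.03 0 0 0 0 0 .6;.03 0 0 0 0 0 .6;.03 0 0 0 0 0 .6;0 0 0 0 0 0 .6; 0 0 0 0 0 0 .6'
python3 - <<'E'
from h import *
for n in ['side','scene','wrist']: snap(n,n+'13')
s=r.get_state();print(s['tcp_pos'],s['contact_force'],s['time_s'])
a=cv2.imread('pics/side13.png')[140:300,260:440];cv2.imwrite('pics/si13z.png',cv2.resize(a,None,fx=3.5,fy=3.5,interpolation=2))
a=cv2.imread('pics/scene13.png')[205:395,265:445];cv2.imwrite('pics/sc13z.png',cv2.resize(a,None,fx=3.1,fy=3.1,interpolation=2))
E
```

```text
time_s: 31.63
tcp_pos: [0.6377, -0.0488, 0.2017]
eef_rot: [-180.0, 0.4, 177.2]
contact_force: [4.0, -4.1, 10.9]
gripper_width: 0.0221
time_s: 32.13
tcp_pos: [0.6372, -0.0487, 0.2013]
eef_rot: [-180.0, -0.1, 177.2]
contact_force: [0.1, 0.9, 0.9]
gripper_width: 0.0475
time_s: 32.97
tcp_pos: [0.5165, -0.0429, 0.323]
eef_rot: [179.9, 0.1, 177.2]
contact_force: [0.5, 0.1, 0.3]
gripper_width: 0.0524
[ 0.51816839 -0.04281545  0.32178823] [-0.34995111 -0.52582609 -0.67015451] 33.1167
```

View pics/si13z.png

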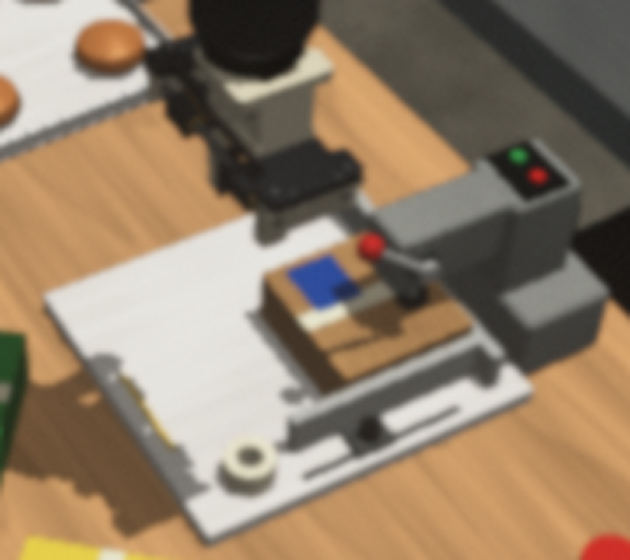

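View pics/sc13z.png

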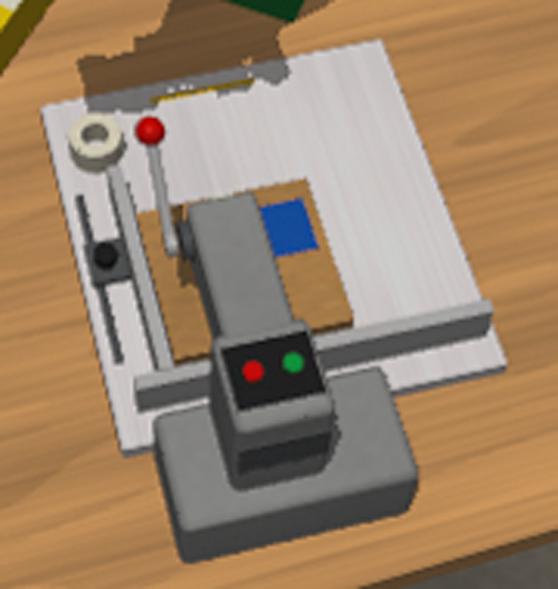

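View pics/wrist13.png

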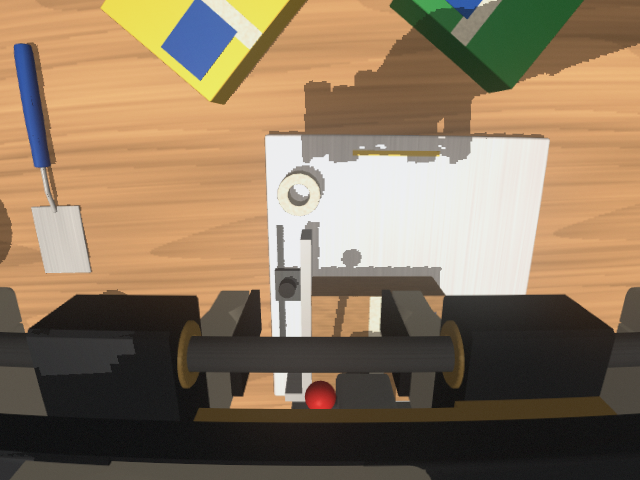

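```bash
python3 - <<'E'
from h import *
def blob(f,box):
    im=cv2.imread(f'pics/{f}.png');h=cv2.cvtColor(im,cv2.COLOR_BGR2HSV)
    m=(((h[...,0]<6)|(h[...,0]>174))&(h[...,1]>150)&(h[...,2]>70)).astype(np.uint8)
    x0,y0,x1,y1=box; ys,xs=np.nonzero(m[y0:y1,x0:x1]); return xs.mean()+x0,ys.mean()+y0,len(xs)
for i in ['0','13']: print(blob('scene'+i,(300,235,330,260)),blob('side'+i,(355,195,385,225)))
a=cv2.imread('pics/scene9.png').astype(int);b=cv2.imread('pics/scene13.png').astype(int)
print(np.abs(a-b)[262:320,305:380].max(2).mean())
r.close_job()
E
```

```text
(np.float64(313.0327868852459), np.float64(246.85245901639345), 61) (np.float64(366.075), np.float64(209.275), 40)
(np.float64(312.8833333333333), np.float64(246.58333333333334), 60) (np.float64(365.7317073170732), np.float64(209.90243902439025), 41)
12.595172413793103
the job is handed in; nothing more can be done
```

I raised the lever to its stop, pushed the carton against both fences and swung the lever back down. I handed the job in at about 33 s with the arm clear of everything.

- **Lever up:** I gripped the ball and moved it until the force rose with almost no movement, about 12 N, which I took as the upper stop.
- **Back fence:** I pushed the carton with the open fingers at about 2–13 N. After seating the side I pushed it against the back fence again. It met the fence where the first contact predicted, to within about 0.1 mm, so it lies flush.
- **Side fence:** I pushed it the same way, up to about 13.5 N at the stop. The views afterwards show the carton square along the fence.
- **Lever down:** I pressed to its stop with about 11 N and no further movement. The ball's final image position matches its starting one to within about 0.6 pixel. Its travel of about 77 mm by 31 mm fits the full 54° swing.
- **Other items:** In the last pictures the label roll, the side fence and the other things in view look unmoved. The carton looks unmoved since it was seated.

**Not confirmed:**
- I could not see the presser foot touching the carton; I infer it from the lever's stop.
- My camera measurement of the ball's height in the down position was about 5 mm above the nominal value. I put that down to picture resolution and calibration.
- A final pixel comparison of the carton area was inconclusive, because the moved lever and shadows also fall in it.

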